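# Load the etching plates into the dipping rack

## Task

Get the dipping rack ready for the etching bath: swing its keeper bar open, take the two plates that fit the two empty guides from the wooden draining stand, slide each fully down into the guide of its own width, and swing the keeper bar shut over them again. Leave the oversize plate in the stand and the plate already in the rack where they are, and do not knock over or shove the bottles, the dabber and the burnisher around them.

Things in the scene. Friction and masses are not known exactly. Their poses are not given: they have to be found in the camera images.
- rack: Grey PVC dipping rack, fixed on the worktop: base 150 (x) x 190 (y) x 8 mm, end boards 48 mm high and a 20 mm wide post in the middle of each end (y = -92 and +84 mm), post tops and forks up to 133 mm. Origin at the underside of the base; three guide frames sit side by side along its y at y = -42, +8 and +58 mm, in any order. Nearest the robot is its -x side.
- guide_wide: Empty white guide frame for the 100 mm wide plate, fixed in the rack: two upright channels, 56 mm high over its underside, facing each other along its x, each 12 mm wide with flared mouths; the channel floors are 103 mm apart, the slot is 12 mm wide (its y). Outside 132 x 28 mm. Origin at the centre of its underside, z up.
- guide_narrow: Empty white guide frame for the 72 mm wide plate, fixed in the rack; the same outside as guide_wide, but with thicker sides: the channel floors are 75 mm apart, the slot is 12 mm wide (its y). Origin at the centre of its underside, z up.
- guide_wide_seat (a point): Centre of the slot floor of guide_wide, where the lower edge of the plate rests (14 mm over the worktop).
- guide_narrow_seat (a point): Centre of the slot floor of guide_narrow, where the lower edge of the plate rests (14 mm over the worktop).
- keeper (a joint): Keeper bar angle, rad: 0 = shut, level across the tops of the plates in the rack (underside 5 mm over the tops of seated plates); grows as the free end is lifted, 1.57 upright, 2.2 the open stop. A stiff hinge: it stays where it is left. To give a gripper room over the guides it must be open to about 1.9.
- keeper_hinge (a point): Point on the keeper's hinge axis (parallel to the rack's x), at rack y = -92 mm, 123 mm high; fixed.
- keeper_grip (a point): Centre of the black rubber sleeve, 13 mm thick and 36 mm long, parallel to the rack's x, on the bent end of the 8 mm steel keeper bar: 192 mm from the hinge axis and 36 mm toward the rack's -x side of the bar. Moves with the keeper. Round, so that it can turn in the fingers.
- stand: Wooden draining stand, fixed: base 120 (x) x 186 (y) x 12 mm; three places along its y at -56, 0 and +56 mm, each between four 8 mm dowels that reach 46 mm over the worktop (x = -24 and +24 mm). Plates stand loosely in it, facing along its y, in any order. Origin at its underside.
- plate_wide: The plate to put into guide_wide; it starts in the stand. Rigid upright slab: copper plate on a grey PVC backing board, 100 mm wide (its x), 9 mm thick (its y), 100 mm tall (its z). Origin at the centre of its lower edge; z points up. Either face may be to the front. The bare strip along the top edge (top 34 mm) is for gripping across the thickness.
- plate_narrow: The plate to put into guide_narrow; it starts in the stand. Rigid upright slab: copper plate on a grey PVC backing board, 72 mm wide (its x), 9 mm thick (its y), 100 mm tall (its z). Origin at the centre of its lower edge; z points up. Either face may be to the front. The bare strip along the top edge (top 34 mm) is for gripping across the thickness.
- plate_oversize: The plate too wide for the rack; it stays in the stand. Rigid upright slab: copper plate on a grey PVC backing board, 126 mm wide (its x), 9 mm thick (its y), 116 mm tall (its z). Origin at the centre of its lower edge; z points up. Either face may be to the front. The bare strip along the top edge (top 34 mm) is for gripping across the thickness.
- plate_loaded: The plate already seated in the rack's third guide; it stays there. Rigid upright slab: copper plate on a grey PVC backing board, 100 mm wide (its x), 9 mm thick (its y), 100 mm tall (its z). Origin at the centre of its lower edge; z points up. Either face may be to the front. The bare strip along the top edge (top 34 mm) is for gripping across the thickness.
- dropper_bottle: Small brown dropper bottle with a black rubber bulb, 33 mm across, 102 mm tall, standing between stand and rack. Bystander; origin at the centre of its underside.
- stop_out_bottle: Small pink varnish bottle with a tall tan cap, 31 mm across, 79 mm tall, standing behind the work. Bystander; origin at the centre of its underside.
- ink_dabber: Wooden ink dabber, 65 mm across, 83 mm tall, standing behind the work. Bystander; origin at its underside.
- burnisher: Burnisher with a dark wooden handle, 175 mm long, 18 mm thick, lying in front of the stand. Bystander; origin at its underside.
Not all that is in view belongs to the job. Leave any blue look-alike of the plate_wide alone.

How it is judged:
By the outcome, as a careful person would: the job done as asked, in the order asked, and still so for the second after the job is handed in, with the robot touching nothing.
It also fails if it takes over 72 s, if anything falls off the work surface, if the arm or the gripper's body presses on something with over 40 N, if the wrist force passes 120 N, or if a joint passes its speed limit or range.

## Robot

A 6-joint arm with a two-finger parallel gripper is mounted at the origin on a cart in front of the work surface, level with it; the furniture and walls round the work are solid. World frame = base frame: x ahead of the robot, y to its left, z up, the work surface at z = 0. Lengths are in m, angles in rad, forces in N, time in s.
With the tool pointing down it reaches from about 0.375 to 0.9 m from the base axis. Payload 3.1 kg.
Tool frame: the origin (TCP) lies between the finger pads; the fingertips stand 8 mm ahead of it and the grasp point (between the pads) lies 11 mm behind it; z points along the fingers, y is the line along which they close (so a half turn about z gives the same grasp; the last joint's range is limited). The gripper opens to 87 mm and grips with 3 to 60 N. Pads are 19 mm wide; open, the fingers measure 117 mm over their backs; the gripper's body (75 mm by 190 mm) begins 51 mm behind the grasp point.
Start: joints at [0.926, 0.527, 1.433, -0, 1.181, -0.178], TCP at [0.281, 0.558, 0.231] pointing down, gripper open.
Joint ranges: [-3.08, 3.08], [-0.75, 2.2], [0.22, 2.44], [-1.43, 4.57], [0, 2.65], [-2.85, 2.85]. Speed limits (rad/s): [2.79, 2.79, 3.14, 3.14, 3.14, 3.14].

## Interface

Orientations are given as a unit quaternion [x, y, z, w].
In Python, from rig import robot gives the robot as it stands.
- The arm moves only by the tool move_arm, never from a script. Its argument "motion" is text: rows parted by semicolons, each of 5 numbers parted by spaces: the opening, from -1 (shut) to 1 (fully open), then the shift along the tool's x, y, z normalised to -1 to 1, where 1 is 0.2 m, then the turn about the tool's z normalised to -1 to 1, where 1 is pi rad. A call has 1 to 12 rows; each row is the pose to reach, as a shift and turn from the pose commanded when the call began, along the tool's axes at that moment, turning the shorter way round; what a row does not reach only later rows make up. A row lasts 1/12 s, in which the tool goes at most 41.7 mm and 7.16 degrees, less where a joint would pass 70% of its speed; a pose out of reach is approached as far as the arm can. A call with a number of a shift or a turn outside -1 to 1 is refused whole. A call with a gripper value outside its range is refused whole. The fingers move at their own pace and stop on an object; "newtons" is the grip in N (left out, the last holds). Time passes only in rows, so rows that repeat a pose let the fingers close. It gives the time, the measured TCP pose, the force, the opening and the grip force at its end, in the units of the state.
- robot.get_obs(): the state, without advancing time (a new reading comes with each control period).
- robot.camera(name): name is "side" or "top"; returns (picture, depth): 384x512x3 uint8, red, green, blue; 384x512 float32, m along the optical axis (not along the pixel's ray), 0 where there is no reading.
- robot.camera_model(name): a dict with "mtx" (3x3 intrinsics, pixels), "position" and "attitude" of the camera in the world. Camera axes: x right, y down, z forward; pixel columns grow to the right and rows downward; lengths in m; the calibration is good to about 2 mm. A picture is of the moment at which its call begins. camera_model takes no time and is no camera call.
- robot.hand_in(): hands the job in; it is judged then, once.
The state is a dict: "time": time; "q": joint angles; "joint_velocities": joint speeds; "joint_torque": joint torques, N m; "position": TCP position; "tool_rot": TCP orientation; "ft_force": force on the tool from outside, world axes, zero at the start; "moment": the same for the moment, N m; "grip_width": finger opening in m; "grip_force": force on a finger pad.
Only numpy, scipy, OpenCV 4.12 (cv2) and the standard library are available. Lean on these libraries where they do the work, as an engineer would, in place of code of your own. Each camera call takes 0.05 s, during which the arm holds its last target. There are 200 camera calls.

## Working session

There is one attempt and no reset: what is moved stays moved. The work goes in short steps, Python scripts to look and compute and a tool call to move; the robot and the scene stay as the last step left them, time stands still between calls to the robot, and variables do not carry over. Pictures are saved under pics/ and viewed, at most 10 in all, crops included, and the job is handed in when it is done.

Besides the shell and the picture viewer there is one more tool, called after "Call:" as name(argument=value, ...) on one line, values as JSON. move_arm: Moves the arm, as the interface text tells. Its arguments: {"type":"object","properties":{"motion":{"type":"string"},"newtons":{"type":"number"}},"required":["motion"]}

```bash
mkdir -p pics; ls; cat > h.py <<'E'
import numpy as np, cv2
from rig import robot
from scipy.spatial.transform import Rotation as R
def cloud(n):
    im,d=robot.camera(n); m=robot.camera_model(n)
    K=np.array(m["mtx"]); v,u=np.mgrid[0:384,0:512]
    c=np.stack([(u-K[0,2])/K[0,0]*d,(v-K[1,2])/K[1,1]*d,d],-1)
    a=np.array(m["attitude"]); r=a if a.shape==(3,3) else R.from_quat(a).as_matrix()
    return im,d,c@r.T+np.array(m["position"])
E
python3 - <<'E'
from h import *
for n in("side","top"):
    im,d,P=cloud(n); np.savez(n+"0.npz",im=im,d=d,P=P)
    cv2.imwrite(f"pics/{n}0.png",cv2.resize(im[:,:,::-1],(800,600)))
    print(robot.camera_model(n))
print(robot.get_obs())
E
```

```text
pics
{'mtx': array([[447.00556257,   0.        , 249.98777391],
       [  0.        , 447.00556257, 192.89612121],
       [  0.        ,   0.        ,   1.        ]]), 'position': array([ 0.20326331, -0.84695449,  0.6667899 ]), 'attitude': array([ 0.86003535, -0.17005463,  0.08959016, -0.47264599])}
{'mtx': array([[499.867363  ,   0.        , 261.10090618],
       [  0.        , 499.867363  , 198.55126094],
       [  0.        ,   0.        ,   1.        ]]), 'position': array([ 0.30700193, -0.00593599,  1.41882426]), 'attitude': array([ 0.70663314, -0.70231981,  0.05638982, -0.06508977])}
{'time': 0.1, 'q': array([ 9.26530332e-01,  5.28355831e-01,  1.43377919e+00, -1.29248343e-05,
        1.18140194e+00, -1.78516316e-01]), 'joint_velocities': array([ 0.00087706, -0.00218687, -0.00230619, -0.00095346,  0.0002518 ,
       -0.00157488]), 'joint_torque': array([ 3.09988154e-04, -4.40987313e+01, -1.77150643e+01,  6.35073963e-02,
        5.34385024e-02, -4.31701233e-05]), 'position': array([0.28027397, 0.55790939, 0.22967855]), 'tool_rot': array([ 2.30773210e-01,  9.73007081e-01, -8.93428951e-04, -3.83270421e-04]), 'ft_force': array([-0.54055164,  0.47894071, -0.27308337]), 'moment': array([-0.00155917,  0.00020426,  0.02296126]), 'grip_force': 0.0, 'grip_width': 0.08724566030151487}
```

View pics/side0.png

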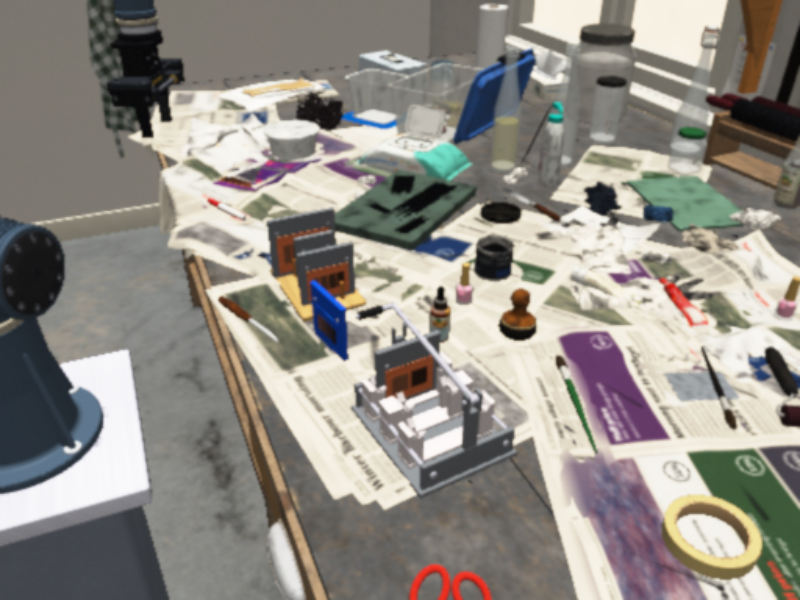

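View pics/top0.png

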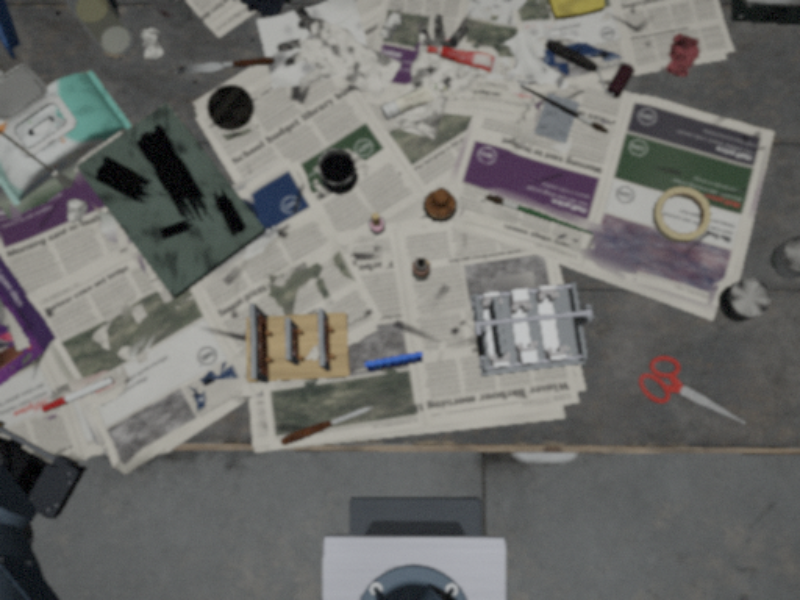

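The side view shows the stand at about (315,270), the blue look-alike at (330,320), and the rack at (435,420) with a loaded plate. In the top view the stand is at (298,345) with the largest plate leftmost, and the rack is at (530,328). Next I'll look at the details.

```bash
python3 - <<'E'
from h import *
t=np.load("top0.npz"); s=np.load("side0.npz")
a=cv2.resize(t["im"][170:250,150:390,::-1],(800,267),interpolation=cv2.INTER_CUBIC)
b=cv2.resize(s["im"][125:320,130:345,::-1],(364,330),interpolation=cv2.INTER_CUBIC)
b2=cv2.resize(s["im"][185:320,215:335,::-1],(293,330),interpolation=cv2.INTER_CUBIC)
o=np.zeros((600,800,3),np.uint8);o[:267]=a;o[270:600,:364]=b;o[270:600,400:693]=b2
cv2.imwrite("pics/c1.png",o)
P=t["P"]
for (u,v) in [(340,202),(360,202),(376,202),(310,204),(304,205),(320,208),(206,205),(186,205),(165,205),(258,211),(262,213)]: print(u,v,P[v,u].round(3))
E
```

```text
340 202 [ 0.521 -0.194  0.141]
360 202 [ 0.522 -0.247  0.133]
376 202 [ 0.523 -0.288  0.133]
310 204 [ 0.518 -0.117  0.125]
304 205 [ 0.535 -0.111  0.005]
320 208 [ 0.508 -0.144  0.12 ]
206 205 [0.516 0.157 0.112]
186 205 [0.517 0.212 0.1  ]
165 205 [0.517 0.268 0.1  ]
258 211 [0.516 0.021 0.006]
262 213 [0.51  0.01  0.008]
```

View pics/c1.png

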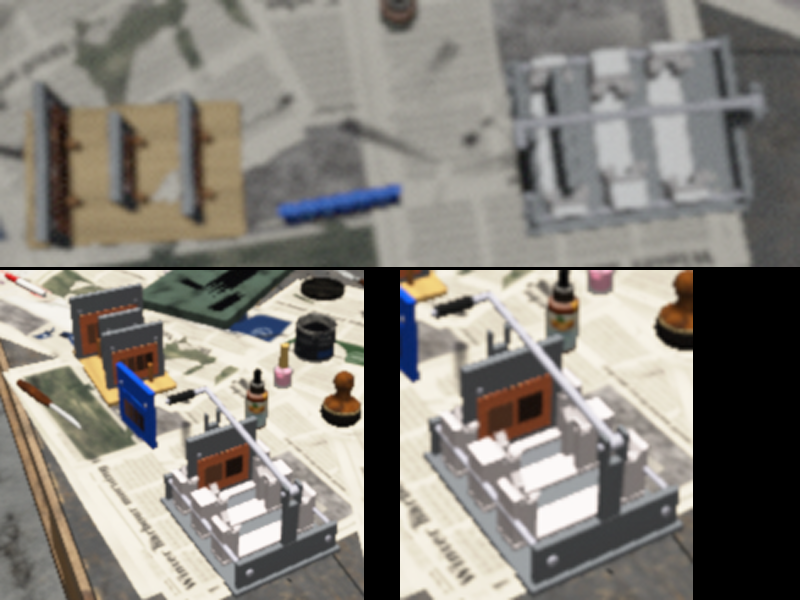

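The crop shows the shut keeper bar, with its dark sleeve at about (525,180) in the top crop. The middle guide has thick white sides, so it is the narrow one. The right guide is the wide one. The stand order from the left is oversize, narrow, wide. Now I'll measure poses from the height slices.

```bash
cat >> h.py <<'E'
def rect(Q,n=""):
    Q=Q.astype(np.float32)
    if len(Q)<4: print(n,"few",len(Q)); return
    (c,s,a)=cv2.minAreaRect(Q[:,:2]*1000)
    print(n,len(Q),"c",np.round(c,1),"size",np.round(s,1),"ang",round(a,1),"zmed/max",np.median(Q[:,2]).round(4),Q[:,2].max().round(4))
E
python3 - <<'E'
from h import *
for n in("top","side"):
    z=np.load(n+"0.npz");P=z["P"].reshape(-1,3);ok=z["d"].ravel()>0;C=z["im"].reshape(-1,3).astype(int);P=P[ok];C=C[ok]
    def box(x0,x1,y0,y1,z0,z1): return P[(P[:,0]>x0)&(P[:,0]<x1)&(P[:,1]>y0)&(P[:,1]<y1)&(P[:,2]>z0)&(P[:,2]<z1)]
    print(n)
    for y0,y1,l in((.13,.185,'wide'),(.185,.24,'narrow'),(.24,.31,'over')): 
        rect(box(.42,.62,y0,y1,.100 if l!='over' else .118,.14),l)
    rect(box(.4,.65,.1,.32,.009,.016),"standbase")
    rect(box(.4,.65,-.35,-.05,.118,.15),"bar+")
    rect(box(.35,.7,-.35,-.05,.042,.054),"endboards")
    rect(box(.35,.7,-.35,-.05,.058,.068),"guide tops")
    rect(box(.4,.65,-.17,-.09,.100,.117),"loaded")
    dark=(C.max(1)<60);Q=P[dark];Q=Q[(Q[:,0]>.4)&(Q[:,0]<.56)&(Q[:,1]>-.2)&(Q[:,1]<-.03)&(Q[:,2]>.1)&(Q[:,2]<.15)];rect(Q,"sleeve")
    bl=(C[:,2]>C[:,0]+60)&(C[:,2]>C[:,1]+50);Q=P[bl];Q=Q[(Q[:,0]>.4)&(Q[:,0]<.56)&(Q[:,1]>-.1)&(Q[:,1]<.15)];rect(Q,"blue")
    rect(box(.55,.67,-.08,.03,.02,.11),"dropper")
# height image in rack area
z=np.load("top0.npz");P=z["P"]
np.set_printoptions(linewidth=250)
for r in range(180,242,2): print(r,(P[r,300:380:2,2]*1000).astype(int))
E
```

```text
top
wide 142 c [488.7 158. ] size [98.9  9.6] ang 3.2 zmed/max 0.1114 0.1205
narrow 110 c [485.4 213. ] size [71.5  9. ] ang 2.7 zmed/max 0.1119 0.1174
over 192 c [481.5 269.8] size [122.2  10.3] ang 3.7 zmed/max 0.1274 0.1352
standbase 1980 c [525.4 210.2] size [248.9 219.1] ang 0.4 zmed/max 0.0121 0.016
bar+ 260 c [ 525.5 -191.3] size [ 88.9 207.1] ang 20.1 zmed/max 0.1352 0.1499
endboards 380 c [ 518.9 -205.3] size [139.6 184.8] ang 7.5 zmed/max 0.0472 0.054
guide tops 482 c [ 519.7 -210.7] size [132.7 167.4] ang 6.9 zmed/max 0.0632 0.068
loaded 130 c [ 509.2 -131. ] size [99.6 35.3] ang 8.1 zmed/max 0.113 0.1167
sleeve few 2
blue 130 c [452.6  36. ] size [ 8.9 94.4] ang 11.1 zmed/max 0.0995 0.1055
dropper 141 c [622.2 -11.1] size [32.1 31.4] ang 84.3 zmed/max 0.0624 0.1049
side
wide 229 c [487.5 157.7] size [99.9 14. ] ang 3.0 zmed/max 0.1091 0.116
narrow 151 c [483.8 214.5] size [16.2 72.8] ang 88.1 zmed/max 0.1093 0.1162
over 223 c [480.  271.2] size [120.7  18.1] ang 3.1 zmed/max 0.1254 0.1331
standbase 670 c [523.3 203.3] size [191.4 252.5] ang 87.8 zmed/max 0.013 0.016
bar+ 
[... 4746 characters left out ...]
0  0  1 38 53 48 18 64 63 65 60 64 62 35 44 44 57 62 63 55 46 39  9  3 12 10  8  7  3 12 10  4 10  6  7  6 11  1 -2]
234 [ 6  0 -2  7 33 49 45 38 65 61 61 58 51 44 41  7 13  6  9  8  6  5  3  7  9 11  5 14  4 10  8  6  9  5  2  2  1  1 -1  1]
236 [ 0 -1 -2  4  4 44 47  7 15  7  7  9 10 11 13  6  7 10 11 10 11  8  7  1  9  8  0  5  0  2  0  3  6  7 -2  9  0  0 -1 -2]
238 [ 0  0  0 -3 11 18  8  3  8 10 12  9  5  6  9  4  0  3  2  3  1  6  2  1  7  2  3  4  1  6  6  1  6  3  4  0 -1  0 -4  0]
240 [   2    8    1    2    6   13    8   -1    6   -2    0    0    0   -3   -1    0    4    3   -1    2   -1    3 1418    1    4    2    7    0    0    0    4    3    5    6    0    0   -6    1    0    0]
```

```bash
python3 - <<'E'
from h import *
o=dict(p=[.2803,.5579,.2297],q=[.2307732,.973007,-.0008934,-.0003833])
Rt=R.from_quat(o['q']).as_matrix()
for n in("side","top"):
    z=np.load(n+"0.npz");P=z["P"].reshape(-1,3);P=P[z["d"].ravel()>0]
    T=(P-o['p'])@Rt
    for a in range(10,-260,-20):
        S=T[(T[:,2]<a)&(T[:,2]>a-20)&(abs(T[:,0])<.15)&(abs(T[:,1])<.15)] if 0 else T[(T[:,2]*1000<a)&(T[:,2]*1000>a-20)&(abs(T[:,0])<.13)&(abs(T[:,1])<.13)]
        if len(S)>3: print(n,a,len(S),"x",(np.percentile(S[:,0],[2,98])*1000).round(),"y",(np.percentile(S[:,1],[2,98])*1000).round())
# rack frame
th=np.radians(7.4);ex=np.array([np.cos(th),np.sin(th)]);ey=np.array([-ex[1],ex[0]])
for n in("top","side"):
    z=np.load(n+"0.npz");P=z["P"].reshape(-1,3);P=P[z["d"].ravel()>0]
    D=P[:,:2]-[.519,-.205]; x=D@ex*1000;y=D@ey*1000;h=P[:,2]*1000
    inb=(abs(x)<110)&(abs(y)<130)
    def pr(l,m): 
        m=m&inb
        print(n,l,m.sum(),"x",np.percentile(x[m],[1,5,50,95,99]).round(1),"y",np.percentile(y[m],[1,5,50,95,99]).round(1))
    pr("board+y",(h>40)&(h<53)&(y>70)); pr("board-y",(h>40)&(h<53)&(y<-70))
    pr("loaded",(h>104)&(h<120)&(abs(x-5)>14)&(y<80)&(y>30))
    pr("loaded L",(h>104)&(h<120)&(x<-15)&(y<80)&(y>30)); pr("loaded R",(h>104)&(h<120)&(x>20)&(y<80)&(y>30))
    pr("sleeve",(h>135)&(x<-18)&(y>70))
    for yy in(-46,4,54):
        g=(h>56)&(h<72)&(abs(y-yy)<18)
        pr(f"guide{yy} -x",g&(x<0)); pr(f"guide{yy} +x",g&(x>0))
    b=inb&(h>110)&(abs(x)<20)&(y>-80)
    print("bar x fit",np.polyfit(y[b],x[b],1),"z fit",np.polyfit(y[b&(h>125)],h[b&(h>125)],1))
E
```

```text
side 10 83 x [-11.  12.] y [-56.  50.]
side -10 100 x [-12.  10.] y [-58.  52.]
side -30 106 x [-11.  11.] y [-62.  57.]
side -50 121 x [-37.  35.] y [-91.  77.]
side -70 357 x [-37.  35.] y [-92.  81.]
side -90 442 x [-37.  34.] y [-98.  83.]
side -110 194 x [-25.  22.] y [-55.  10.]
side -130 175 x [-23.  22.] y [-54.  10.]
side -150 255 x [-37.  35.] y [-54.   4.]
side -170 206 x [-35.  27.] y [-40.   7.]
side -190 197 x [-35.  27.] y [-39.   5.]
side -210 204 x [-34.  27.] y [-38.   1.]
side -230 16 x [-20.  19.] y [-36. -26.]
top 10 7 x [-9. -5.] y [41. 44.]
top -10 11 x [-12.  -9.] y [43. 52.]
top -50 46 x [-38.  34.] y [-89.  50.]
top -70 276 x [-39.  32.] y [-94.  47.]
top -90 805 x [-37.  33.] y [-96.  -1.]
top -110 102 x [-25.  17.] y [-52.   2.]
top -130 75 x [-23.   8.] y [-53. -31.]
top -150 295 x [-38.  -2.] y [-52.  -7.]
top -170 66 x [-37. -13.] y [-36. -10.]
top board+y 100 x [-69.  -65.8  28.7  65.3  68.5] y [71.5 75.5 86.7 91.8 92. ]
top board-y 148 x [-68.3 -65.8  -9.7  65.   68.1] y [-91.9 -91.3 -86.4 -76.4 -71.2]
top loaded 106 x [-49.6 -47.4 -15.5  46.2  49.4] 
[... 1168 characters left out ...]
8 24.9 36.9 47.2 48.5] y [56.  57.3 59.6 65.7 66.6]
side sleeve 106 x [-59.2 -56.1 -39.1 -21.6 -19.7] y [ 95.7  96.   99.  104.9 106.4]
side guide-46 -x 99 x [-68.3 -67.7 -62.4 -47.9 -45.8] y [-54.3 -52.2 -43.3 -28.9 -28.5]
side guide-46 +x 81 x [42.1 42.8 56.2 63.2 63.8] y [-53.6 -52.6 -47.9 -32.9 -29.1]
side guide4 -x 172 x [-67.8 -67.4 -54.8 -34.4 -31.8] y [-3.1 -2.   6.  21.  21.8]
side guide4 +x 109 x [26.7 28.2 42.  62.2 63.2] y [-4.1 -2.8  6.5 20.  21.6]
side guide54 -x 213 x [-68.  -67.4 -44.2  -5.3  -0.8] y [47.  48.8 57.9 68.  71.7]
side guide54 +x 142 x [ 0.7  2.9 31.5 62.3 64.7] y [47.6 49.8 57.6 65.  69. ]
bar x fit [-0.00822831 -3.13500442] z fit [1.28360201e-01 1.39030627e+02]
```

The guides are confirmed: wide at rack y=-42, narrow at +8. The keeper is slightly open at about 0.13 rad, with its sleeve near (0.469, -0.108, 0.148). I'll write a helper for the shift numbers.

```bash
cat >> h.py <<'E'
TH=np.radians(7.4);O=np.array([.5178,-.2011])
def rk(x,y): # rack mm -> world
    return O+np.array([x*np.cos(TH)-y*np.sin(TH),x*np.sin(TH)+y*np.cos(TH)])/1000
def go(x,y,z,psi,p=None,q=None):
    """numbers for TCP target; psi=direction of tool y, deg"""
    s=robot.get_obs(); p=s["position"] if p is None else p; M=R.from_quat(s["tool_rot"]).as_matrix()
    sh=(np.array([x,y,z])-p)@M/.2
    a=np.degrees(np.arctan2(M[1,1],M[0,1])); d=(psi-a+180)%360-180
    print("shift",sh.round(3),"turn",round(-d/180,4),"dist",np.linalg.norm(sh*.2).round(3),"psi now",a.round(2),"pos",s["position"].round(4),"t",round(s["time"],2))
E
python3 -c "
from h import *
x,y=rk(-36,98.4);print(x,y);go(x,y,.26,97.4);go(.5,.2,.25,93)"
```

```text
0.4694263514509766 -0.10815619909829616
shift [-2.341 -2.551 -0.148] turn -0.1894 dist 0.693 psi now 63.31 pos [0.2803 0.5579 0.2297] t 0.1
shift [-1.785 -1.106 -0.1  ] turn -0.1649 dist 0.42 psi now 63.31 pos [0.2803 0.5579 0.2297] t 0.1
```

Call:
move_arm(motion="0 -0.78 -0.85 -0.15 0;0 -0.78 -0.85 -0.15 0;0 -0.78 -0.85 -0.15 0;0 -0.78 -0.85 -0.15 0;0 -0.78 -0.85 -0.15 0;0 -0.78 -0.85 -0.15 0;0 -0.78 -0.85 -0.15 0", newtons=20)

```text
time: 0.68
position: [0.3443, 0.3326, 0.2608]
tool_rot: [0.233, 0.972, -0.001, 0.0]
ft_force: [0.1, -0.3, 0.6]
grip_width: 0.0488
grip_force: 0.0
```

Call:
move_arm(motion="0 -0.78 -0.85 0 0;0 -0.78 -0.85 0 0;0 -0.78 -0.85 0 0;0 -0.78 -0.85 0 0;0 -0.78 -0.85 0 0;0 -0.78 -0.85 0 0;0 -0.78 -0.85 0 0")

```text
time: 1.27
position: [0.4087, 0.1116, 0.2605]
tool_rot: [0.233, 0.972, -0.0, 0.001]
ft_force: [-0.1, 0.1, -0.1]
grip_width: 0.0438
grip_force: 0.0
```

```bash
python3 -c "
from h import *
go(.4694,-.1082,.20,97.4)"
```

```text
shift [-0.769 -0.842  0.304] turn -0.1909 dist 0.236 psi now 63.03 pos [0.4087 0.1116 0.2605] t 1.27
```

Call:
move_arm(motion="0 -0.769 -0.842 0.3 -0.191;0 -0.769 -0.842 0.3 -0.191;0 -0.769 -0.842 0.3 -0.191;0 -0.769 -0.842 0.3 -0.191;0 -0.769 -0.842 0.3 -0.191;0 -0.769 -0.842 0.3 -0.191;0 -0.769 -0.842 0.3 -0.191;0 -0.769 -0.842 0.3 -0.191;0 -0.769 -0.842 0.3 -0.191")

```text
time: 2.02
position: [0.4683, -0.104, 0.1999]
tool_rot: [-0.066, 0.998, 0.001, -0.001]
ft_force: [0.4, 0.4, 0.2]
grip_width: 0.0436
grip_force: 0.0
```

```bash
python3 - <<'E'
from h import *
x,y=rk(-36,98.4);go(x,y,.1365,97.4)
im,d,P=cloud("side");o=np.zeros((450,800,3),np.uint8)
o[:,:400]=cv2.resize(im[150:300,180:313,::-1],(400,450),interpolation=cv2.INTER_CUBIC)
im,d,P=cloud("top");o[:,400:]=cv2.resize(im[150:262,270:370,::-1],(400,450),interpolation=cv2.INTER_CUBIC)
cv2.imwrite("pics/g1.png",o)
E
```

```text
shift [-0.003 -0.022  0.317] turn 0.0011 dist 0.064 psi now 97.6 pos [ 0.4683 -0.104   0.1999] t 2.02
```

View pics/g1.png

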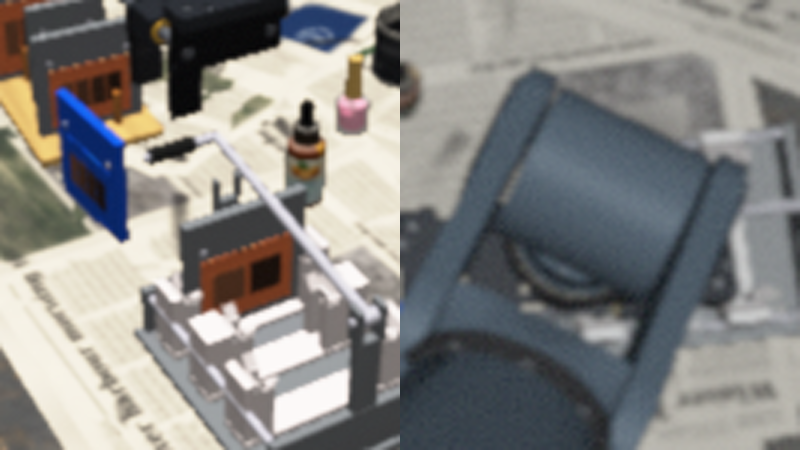

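The picture shows the fingers above the sleeve (side crop: fingers about (165,80), sleeve (170,150)). The arm hides the rack from the top camera. Descending to grasp.

Call:
move_arm(motion="0 -0.003 0 0.317 0;0 -0.003 0 0.317 0;0 -0.003 0 0.317 0;0 -0.003 0 0.317 0;-1 -0.003 0 0.317 0;-1 -0.003 0 0.317 0;-1 -0.003 0 0.317 0;-1 -0.003 0 0.317 0;-1 -0.003 0 0.317 0;-1 -0.003 0 0.317 0", newtons=20)

```text
time: 2.95
position: [0.47, -0.1073, 0.1378]
tool_rot: [-0.068, 0.998, -0.003, 0.001]
ft_force: [-2.6, -4.9, -0.1]
grip_width: 0.0122
grip_force: 20.0
```

```bash
python3 - <<'E'
from h import *
go(.5,0,.2,97.4)
a=np.linspace(.128,2.15,24)
for s in(0,12):
    b=a[0 if s==0 else 11]
    for t in a[1:12] if s==0 else a[12:]:
        print(f"-1 0 {.96*(np.cos(t)-np.cos(b)):.3f} {-.96*(np.sin(t)-np.sin(b)):.3f} 0",end=";")
    print()
E
```

```text
shift [-0.222  0.509 -0.313] turn 0.0024 dist 0.128 psi now 97.82 pos [ 0.47   -0.1073  0.1378] t 2.95
-1 0 -0.014 -0.083 0;-1 0 -0.036 -0.165 0;-1 0 -0.065 -0.244 0;-1 0 -0.100 -0.320 0;-1 0 -0.143 -0.394 0;-1 0 -0.191 -0.463 0;-1 0 -0.245 -0.527 0;-1 0 -0.305 -0.587 0;-1 0 -0.370 -0.641 0;-1 0 -0.439 -0.689 0;-1 0 -0.512 -0.731 0;
-1 0 -0.077 -0.035 0;-1 0 -0.156 -0.064 0;-1 0 -0.238 -0.085 0;-1 0 -0.321 -0.099 0;-1 0 -0.405 -0.106 0;-1 0 -0.489 -0.105 0;-1 0 -0.573 -0.097 0;-1 0 -0.656 -0.082 0;-1 0 -0.738 -0.059 0;-1 0 -0.817 -0.030 0;-1 0 -0.893 0.007 0;-1 0 -0.965 0.050 0;
```

Call:
move_arm(motion="-1 0 -0.014 -0.083 0;-1 0 -0.036 -0.165 0;-1 0 -0.065 -0.244 0;-1 0 -0.1 -0.32 0;-1 0 -0.143 -0.394 0;-1 0 -0.191 -0.463 0;-1 0 -0.245 -0.527 0;-1 0 -0.305 -0.587 0;-1 0 -0.37 -0.641 0;-1 0 -0.439 -0.689 0;-1 0 -0.512 -0.731 0")

```text
time: 3.87
position: [0.4823, -0.2086, 0.2814]
tool_rot: [-0.066, 0.998, -0.001, -0.001]
ft_force: [4.0, -4.7, -15.7]
grip_width: 0.0119
grip_force: 20.0
```

Call:
move_arm(motion="-1 0 -0.077 -0.035 0;-1 0 -0.156 -0.064 0;-1 0 -0.238 -0.085 0;-1 0 -0.321 -0.099 0;-1 0 -0.405 -0.106 0;-1 0 -0.489 -0.105 0;-1 0 -0.573 -0.097 0;-1 0 -0.656 -0.082 0;-1 0 -0.738 -0.059 0;-1 0 -0.817 -0.03 0;-1 0 -0.893 0.007 0;-1 0 -0.965 0.05 0")

```text
time: 4.87
position: [0.5071, -0.399, 0.2724]
tool_rot: [-0.067, 0.998, 0.001, -0.002]
ft_force: [-4.6, 2.0, 0.5]
grip_width: 0.0122
grip_force: 20.0
```

```bash
python3 -c "
from h import *
h=rk(-36,-92)
s=robot.get_obs();p=s['position'];ey=np.array([-np.sin(TH),np.cos(TH)])
r=(p[:2]-h)@ey; z=p[2]+.011-.123;print('keeper',np.arctan2(z,r),np.hypot(z,r),s['ft_force'],s['grip_width'],s['q'])"
```

```text
keeper 2.1410184641317143 0.1905033703621421 [-4.60504299  1.96440149  0.51826807] 0.012213676088896327 [-8.38608302e-01  5.16443280e-01  1.32794883e+00 -2.05657655e-03
  1.30040906e+00 -2.54249194e+00]
```

Call:
move_arm(motion="0 0 0 0 0;0 0 0 0 0;0 0 0 -0.2 0;0 0 0 -0.35 0;0 0 0.2 -0.35 0;0 0 0.4 -0.35 0;0 0 0.6 -0.35 0;0 0 0.8 -0.35 0;0 0 1 -0.35 0;0 0 1 -0.35 0")

```text
time: 5.7
position: [0.4803, -0.1914, 0.3443]
tool_rot: [-0.07, 0.998, 0.002, 0.0]
ft_force: [-0.3, 0.3, -0.4]
grip_width: 0.0435
grip_force: 0.0
```

```bash
python3 -c "
from h import *
go(.5334,.1603,.26,93)"
```

```text
shift [-0.509  1.702  0.43 ] turn 0.028 dist 0.366 psi now 98.04 pos [ 0.4803 -0.1914  0.3443] t 5.7
```

Call:
move_arm(motion="0 -0.25 0.85 0.2 0.028;0 -0.25 0.85 0.2 0.028;0 -0.25 0.85 0.2 0.028;0 -0.25 0.85 0.2 0.028;0 -0.25 0.85 0.2 0.028;0 -0.25 0.85 0.2 0.028")

```text
time: 6.2
position: [0.5086, -0.0201, 0.3032]
tool_rot: [-0.026, 1.0, 0.001, 0.0]
ft_force: [-0.5, -0.1, 0.2]
grip_width: 0.0436
grip_force: 0.0
```

```bash
python3 -c "
from h import *
go(.5334,.1603,.2,93)
for n in('side','top'):
    im,d,P=cloud(n);np.savez(n+'1.npz',im=im,d=d,P=P)
z=np.load('top1.npz');Q=z['P'][z['d']>0]
def box(x0,x1,y0,y1,z0,z1): return Q[(Q[:,0]>x0)&(Q[:,0]<x1)&(Q[:,1]>y0)&(Q[:,1]<y1)&(Q[:,2]>z0)&(Q[:,2]<z1)]
rect(box(.42,.62,.13,.185,.100,.125),'wide');rect(box(.42,.62,.185,.24,.100,.125),'narrow')
"
```

```text
shift [-0.17   0.893  0.518] turn -0.0001 dist 0.209 psi now 92.98 pos [ 0.5086 -0.0201  0.3032] t 6.2
wide 146 c [488.7 157.7] size [98.6  9.7] ang 3.5 zmed/max 0.1113 0.1208
narrow 106 c [485.6 213.2] size [71.4  8.4] ang 2.1 zmed/max 0.1118 0.1187
```

Call:
move_arm(motion="0 -0.17 0.9 0.5 0;0 -0.17 0.9 0.5 0;0 -0.17 0.9 0.5 0;0 -0.17 0.9 0.5 0;0 -0.17 0.9 0.5 0;0 -0.17 0.9 0.5 0;0 -0.17 0.9 0.5 0;0 -0.17 0.9 0.5 0")

```text
time: 6.97
position: [0.5354, 0.1557, 0.204]
tool_rot: [-0.023, 1.0, -0.0, 0.001]
ft_force: [0.4, -0.3, 0.2]
grip_width: 0.0436
grip_force: 0.0
```

```bash
python3 - <<'E'
from h import *
go(.5334,.1603,.087,93)
for n in("top","side"):
    z=np.load(n+"1.npz");P=z["P"].reshape(-1,3);P=P[z["d"].ravel()>0]
    D=P[:,:2]-O; ex=np.array([np.cos(TH),np.sin(TH)]); x=D@ex*1000;y=D@[-ex[1],ex[0]]*1000;h=P[:,2]*1000
    inb=(abs(x)<80)
    for c in(-42,8,58):
        for s in(-1,1):
            g=inb&(h>54)&(h<72)&(abs(y-c)<22)&(x*s>25)
            if g.sum()>9: print(n,c,s,g.sum(),"x",np.percentile(x[g],[1,50,99]).round(1),"y",np.percentile(y[g],[1,50,99]).round(1))
    g=inb&(h>100)&(h<120)&(abs(y-58)<20); print("loaded x",np.percentile(x[g],[1,99]),"y",np.percentile(y[g],[2,50,98])); rect(P[g],"loaded")
    g=(abs(x)<20)&(h>135)&(y<-70)&(y>-260)
    if g.sum()>9: print("bar x",np.median(x[g]),np.polyfit(y[g],h[g],1),np.polyfit(y[g],x[g],1))
E
```

```text
shift [0.01  0.024 0.585] turn -0.0022 dist 0.117 psi now 92.61 pos [0.5354 0.1557 0.204 ] t 6.97
top -42 -1 81 x [-65.4 -56.3 -42.6] y [-57.6 -42.  -26.3]
top -42 1 78 x [43.6 56.3 66.2] y [-57.9 -43.  -27.3]
top 8 -1 138 x [-65.1 -48.8 -29. ] y [-7.3  8.8 23.5]
top 8 1 133 x [29.9 48.9 67. ] y [-8.1  7.7 23.3]
top 58 -1 81 x [-64.9 -54.9 -31.2] y [41.9 59.4 73.1]
loaded x [-49.09090699  10.16624822] y [53.37188043 58.5942822  62.65764452]
loaded 90 c [ 491.1 -146.4] size [59.3 10.2] ang 7.2 zmed/max 0.1129 0.1197
bar x -0.7127221492145566 [ -1.53970693 -12.9528277 ] [0.05202214 6.58497693]
side -42 -1 152 x [-67.7 -59.5 -44.6] y [-56.7 -44.3 -25.8]
side -42 1 86 x [42.  56.2 64.5] y [-57.9 -52.3 -34.3]
side 8 -1 229 x [-67.5 -53.3 -30.7] y [-7.   4.9 23.5]
side 8 1 215 x [28.  43.9 64.1] y [-6.9  6.5 23.4]
side 58 -1 197 x [-66.9 -51.  -26.2] y [42.5 54.3 73.1]
side 58 1 141 x [25.6 48.  65.5] y [42.4 53.  70.1]
loaded x [-50.78573073  47.57966709] y [52.42357077 55.01590929 62.93860974]
loaded 362 c [ 509.8 -143.4] size [101.5  13.6] ang 8.7 zmed/max 0.1114 0.1179
bar x -4.391764107819467 [ -1.51526917 -13.76934622] [0.03525776 0.59398945]
```

Call:
move_arm(motion="0 0.01 0.02 0.585 0;0 0.01 0.02 0.585 0;0 0.01 0.02 0.585 0;0 0.01 0.02 0.585 0;0 0.01 0.02 0.585 0;-1 0.01 0.02 0.585 0;-1 0.01 0.02 0.585 0;-1 0.01 0.02 0.585 0;-1 0.01 0.02 0.585 0;-1 0.01 0.02 0.585 0;-1 0.01 0.02 0.585 0;-1 0.01 0.02 0.585 0", newtons=50)

```text
time: 7.97
position: [0.5324, 0.1611, 0.087]
tool_rot: [-0.023, 1.0, 0.0, 0.001]
ft_force: [-0.1, -0.8, 4.7]
grip_width: 0.0086
grip_force: 50.0
```

```bash
python3 - <<'E'
from h import *
s=robot.get_obs();print(s['position'],s['ft_force'],s['moment'])
im,d,P=cloud("side");cv2.imwrite("pics/w1.png",cv2.resize(im[60:240,130:330,::-1],(660,594),interpolation=cv2.INTER_CUBIC))
E
```

```text
[0.53239632 0.16113476 0.08700876] [-0.10487887 -0.82408497  4.69131041] [ 0.04909708  0.12922554 -0.01601757]
```

View pics/w1.png

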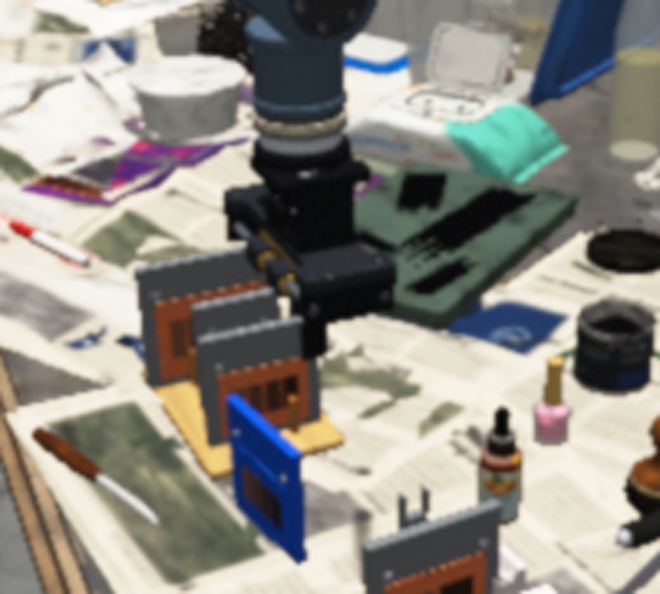

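The fingers hold the wide plate near its right top corner, around (315,335), without touching its neighbours. Lifting.

Call:
move_arm(motion="-1 0 0 -0.2 0;-1 0 0 -0.4 0;-1 0 0 -0.6 0;-1 0 0 -0.78 0;-1 0 0 -0.78 0;-1 0 0 -0.78 0")

```text
time: 8.52
position: [0.5332, 0.1612, 0.2443]
tool_rot: [-0.023, 1.0, 0.0, 0.003]
ft_force: [-0.2, 0.2, -2.2]
grip_width: 0.0087
grip_force: 50.0
```

```bash
sed -i 's/7\.4)/7.2)/' h.py; python3 -c "
from h import *
x,y=rk(.7+43.8,-42);print(x,y);go(x,y,.243,97.2)
s=robot.get_obs();print(s['grip_width'],s['ft_force'],s['moment'])"
```

```text
0.567213100018195 -0.23719148856159655
shift [-0.077 -1.998  0.006] turn -0.0252 dist 0.4 psi now 92.67 pos [0.5332 0.1612 0.2443] t 8.52
0.00874929347915609 [-0.20680261  0.24478022 -2.1598132 ] [ 0.09018069 -0.00039524 -0.037581  ]
```

Call:
move_arm(motion="-1 -0.04 -1 0 -0.025;-1 -0.04 -1 0 -0.025;-1 -0.04 -1 0 -0.025;-1 -0.04 -1 0 -0.025;-1 -0.04 -1 0 -0.025;-1 -0.04 -1 0 -0.025")

```text
time: 9.02
position: [0.5492, -0.0446, 0.2397]
tool_rot: [-0.06, 0.998, -0.001, -0.002]
ft_force: [0.6, 0.8, -0.7]
grip_width: 0.0086
grip_force: 50.0
```

```bash
python3 -c "
from h import *
x,y=rk(.7+43.8,-42);go(x,y,.243,97.2)"
```

```text
shift [ 0.025 -0.967 -0.014] turn -0.002 dist 0.193 psi now 96.83 pos [ 0.5492 -0.0446  0.2397] t 9.02
```

Call:
move_arm(motion="-1 0.025 -0.96 0 -0.002;-1 0.025 -0.96 0 -0.002;-1 0.025 -0.96 0 -0.002;-1 0.025 -0.96 0 -0.002;-1 0.025 -0.96 0 -0.002;-1 0.025 -0.96 0 -0.002;-1 0.025 -0.96 0 -0.002;-1 0.025 -0.96 0 -0.002")

```text
time: 9.68
position: [0.5669, -0.2279, 0.24]
tool_rot: [-0.065, 0.998, 0.002, -0.002]
ft_force: [0.2, 0.1, -1.5]
grip_width: 0.0082
grip_force: 50.0
```

```bash
python3 - <<'E'
from h import *
x,y=rk(.7+43.8,-42);go(x,y,.15,97.2)
s=robot.get_obs()
o=np.zeros((600,800,3),np.uint8)
for n in("side","top"):
    im,d,P=cloud(n);np.savez(n+'2.npz',im=im,d=d,P=P)
    c=im[110:340,200:360] if n=="side" else im[150:270,290:397]
    o[:,400*(n=="top"):400+400*(n=="top")]=cv2.resize(c[:,:,::-1],(400,600 if n=="side" else 449))[:600] if n=="side" else np.pad(cv2.resize(c[:,:,::-1],(400,449)),((0,151),(0,0),(0,0)))
    P=P.reshape(-1,3);D=P[:,:2]-O; ex=np.array([np.cos(TH),np.sin(TH)]); x=D@ex*1000;y=D@[-ex[1],ex[0]]*1000;h=P[:,2]*1000
    for z0 in(170,190,210,230):
        g=(h>z0)&(h<z0+20)&(abs(x)<80)&(abs(y+42)<30)
        if g.sum()>9: print(n,z0,g.sum(),"x",np.percentile(x[g],[1,50,99]).round(1),"y",np.percentile(y[g],[2,25,50,75,98]).round(1))
    g=(h>175)&(h<262)&(x<28)&(x>-60)&(abs(y+42)<12)
    if g.sum()>9: print("face x,z rng",x[g].min(),h[g].min(),"yfit",np.polyfit(x[g],y[g],1),"y vs z",np.polyfit(h[g],y[g],1)); np.save(n+"pl.npy",np.c_[x[g],y[g],h[g]])
    if g.sum()>9: # lower-left edges
        lo=[(xx,np.percentile(h[g&(abs(x-xx)<5)],3)) for xx in range(-40,26,10) if (g&(abs(x-xx)<5)).sum()>5]; print("bottom",np.round(lo,1), [ (zz,np.percentile(x[g&(abs(h-zz)<5)],3).round(1)) for zz in range(185,260,15)if (g&(abs(h-zz)<5)).sum()>5])
cv2.imwrite("pics/w2.png",o)
E
```

```text
shift [ 0.003 -0.048  0.45 ] turn 0.0017 dist 0.09 psi now 97.5 pos [ 0.5669 -0.2279  0.24  ] t 9.68
side 170 382 x [-49.5  -4.4  48.9] y [-39.7 -38.3 -37.6 -36.9 -33.6]
side 190 406 x [-49.8  -4.8  49.1] y [-40.2 -38.6 -37.9 -37.2 -34.1]
side 210 426 x [-49.4  -5.1  48.5] y [-40.2 -38.7 -38.  -37.3 -32.3]
side 230 477 x [-49.3  -1.1  53.8] y [-46.9 -39.2 -38.  -37.2 -32.9]
face x,z rng -50.786159874317406 175.4010785460816 yfit [-1.47388476e-02 -3.79569308e+01] y vs z [ 3.13780829e-03 -3.84475259e+01]
bottom [[-40.  177.7]
 [-30.  177.7]
 [-20.  178.2]
 [-10.  178.7]
 [  0.  178.5]
 [ 10.  179. ]
 [ 20.  177.4]] [(185, np.float64(-49.3)), (200, np.float64(-49.0)), (215, np.float64(-49.0)), (230, np.float64(-49.1)), (245, np.float64(-48.7))]
```

View pics/w2.png

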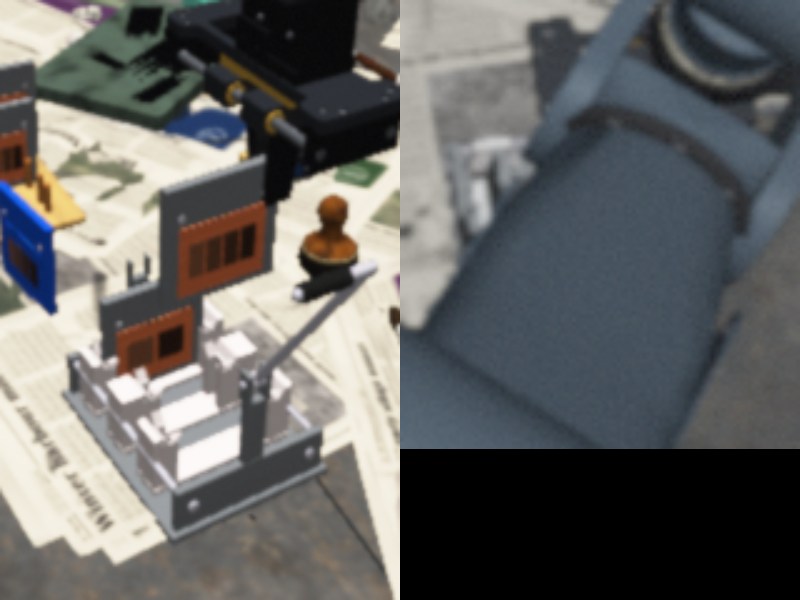

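The side crop shows the wide plate hanging level above the wide guide and the keeper leaning well open. I'll let it settle, shift the small x correction, and measure.

Call:
move_arm(motion="-1 0.006 0 0 0;-1 0.006 0 0 0;-1 0.006 0 0.1 0;-1 0.006 0 0.2 0;-1 0.006 0 0.2 0;-1 0.006 0 0.2 0;-1 0.006 0 0.2 0")

```text
time: 10.37
position: [0.5677, -0.2297, 0.2033]
tool_rot: [-0.066, 0.998, -0.0, 0.001]
ft_force: [-0.0, -0.4, -1.4]
grip_width: 0.0085
grip_force: 50.0
```

```bash
cat >> h.py <<'E'
def meas(c,zb,xr=(-60,28)):
    s=robot.get_obs();print(s['position'],s['ft_force'].round(1))
    im,d,P=cloud("side");P=P.reshape(-1,3);P=P[d.ravel()>0];D=P[:,:2]-O; ex=np.array([np.cos(TH),np.sin(TH)]); x=D@ex*1000;y=D@[-ex[1],ex[0]]*1000;h=P[:,2]*1000
    for l,cc,z0,z1,xa in(("plate",c,zb+5,zb+75,xr),("loaded",58,80,105,(-46,46)),("wide.front",-42,30,60,(-64,64)),("narrow.front",8,30,60,(-64,64))):
        g=(h>z0)&(h<z1)&(x<xa[1])&(x>xa[0])&(abs(y-cc)<20)
        if l.endswith("front"): g&=(abs(x)>40)&(y<cc-10)
        if g.sum()<10: print(l,"few");continue
        a=np.polyfit(x[g],y[g],1);r=abs(np.polyval(a,x[g])-y[g])<2;a=np.polyfit(x[g][r],y[g][r],1)
        print(l,g.sum(),"slope deg",np.degrees(np.arctan(a[0])).round(2),"y0",a[1].round(2),"x",np.percentile(x[g],[.5,3,97,99.5]).round(1))
E
python3 -c "
from h import *
meas(-42,138)
x,y=rk(.7+42.6,-42);go(x,y,.15,97.2)"
```

```text
[ 0.56771228 -0.22968176  0.20328592] [-0.  -0.4 -1.4]
plate 1090 slope deg -0.15 y0 -40.03 x [-49.3 -48.4  25.1  27.5]
loaded 197 slope deg 0.36 y0 54.56 x [-45.6 -44.1   3.4   3.7]
wide.front 188 slope deg -0.03 y0 -54.97 x [-63.7 -61.7  62.4  63. ]
narrow.front 134 slope deg 0.06 y0 -4.88 x [-62.8 -61.9  60.9  63.4]
shift [ 0.015 -0.035  0.269] turn 0.0019 dist 0.054 psi now 97.54 pos [ 0.568  -0.23    0.2037] t 10.42
```

Call:
move_arm(motion="-1 0.011 -0.027 0.05 0;-1 0.011 -0.027 0.15 0;-1 0.011 -0.027 0.25 0;-1 0.011 -0.027 0.25 0;-1 0.011 -0.027 0.25 0;-1 0.011 -0.027 0.25 0")

```text
time: 10.92
position: [0.5663, -0.2361, 0.1532]
tool_rot: [-0.065, 0.998, -0.001, 0.001]
ft_force: [0.0, -0.2, -1.3]
grip_width: 0.0086
grip_force: 50.0
```

```bash
python3 -c "
from h import *
meas(-42,85,(-70,70))"
```

```text
[ 0.56629079 -0.23607318  0.15321394] [ 0.  -0.2 -1.3]
plate 1275 slope deg -0.25 y0 -46.16 x [-51.3 -50.4  46.3  51.5]
loaded 230 slope deg 0.38 y0 54.67 x [-45.6 -44.1  35.4  44.8]
wide.front 188 slope deg -0.05 y0 -54.95 x [-63.4 -62.1  63.   63.4]
narrow.front 89 slope deg 0.01 y0 -4.97 x [-64.  -63.3  43.8  46. ]
```

Call:
move_arm(motion="-1 0 0.003 0.02 0;-1 0 0.003 0.05 0;-1 0 0.003 0.08 0;-1 0 0.003 0.11 0;-1 0 0.003 0.14 0;-1 0 0.003 0.14 0;-1 0 0.003 0.14 0")

```text
time: 11.55
position: [0.5654, -0.235, 0.1236]
tool_rot: [-0.066, 0.998, 0.0, -0.0]
ft_force: [1.2, -1.7, -3.1]
grip_width: 0.0083
grip_force: 50.0
```

Call:
move_arm(motion="-1 0 0 0.03 0;-1 0 0 0.06 0;-1 0 0 0.09 0;-1 0 0 0.12 0;-1 0 0 0.14 0;-1 0 0 0.155 0;-1 0 0 0.155 0;-1 0 0 0.155 0")

```text
time: 12.22
position: [0.5655, -0.235, 0.093]
tool_rot: [-0.066, 0.998, -0.0, -0.0]
ft_force: [0.1, -2.4, -3.5]
grip_width: 0.0084
grip_force: 50.0
```

```bash
python3 -c "
from h import *
meas(-42,25,(-70,70));print(robot.get_obs()['moment'])"
```

```text
[ 0.56551228 -0.23499151  0.09295189] [ 0.1 -2.4 -3.5]
plate 1289 slope deg -1.92 y0 -46.03 x [-67.8 -67.1  60.3  64. ]
loaded 361 slope deg -0.0 y0 54.56 x [-45.3 -43.   42.6  44.9]
wide.front 193 slope deg -0.03 y0 -54.97 x [-63.8 -63.1  62.8  63.5]
narrow.front 77 slope deg 2.64 y0 -2.64 x [-63.5 -63.  -41.4 -40.9]
[-0.42835274 -0.14464186  0.00295361]
```

Call:
move_arm(motion="-1 0 0 0.008 0;-1 0 0 0.016 0;-1 0 0 0.022 0;-1 0 0 0.022 0")

```text
time: 12.6
position: [0.5659, -0.2349, 0.0891]
tool_rot: [-0.066, 0.998, -0.0, 0.0]
ft_force: [-0.3, -2.1, -1.4]
grip_width: 0.0086
grip_force: 50.0
```

Call:
move_arm(motion="-0.3 0 0 0 0;-0.3 0 0 0 0;-0.3 0 0 0 0;-0.3 0 0 -0.1 0;-0.3 0 0 -0.3 0;-0.3 0 0 -0.5 0;-0.3 0 0 -0.7 0;-0.3 0 0.3 -0.85 0;-0.3 0 0.6 -0.85 0;-0.3 0 0.8 -0.85 0;-0.3 0 1 -0.85 0;-0.3 0 1 -0.85 0")

```text
time: 13.6
position: [0.5382, -0.0341, 0.2595]
tool_rot: [-0.065, 0.998, 0.0, -0.0]
ft_force: [-0.2, 0.1, 0.1]
grip_width: 0.0307
grip_force: 0.0
```

```bash
python3 - <<'E'
from h import *
im,d,P=cloud("side");Q=P.reshape(-1,3);Q=Q[d.ravel()>0];D=Q[:,:2]-O;ex=np.array([np.cos(TH),np.sin(TH)]);x=D@ex*1000;y=D@[-ex[1],ex[0]]*1000;h=Q[:,2]*1000
for n,c in(("wide",-42),("loaded",58)):
    for a,b in((-48,-20),(-20,20),(20,48)):
        g=(abs(y-c)<8)&(x>a)&(x<b)&(h>70)&(h<140);print(n,a,g.sum(),np.percentile(h[g],[50,90,97]).round(1),"y",np.percentile(y[g],[5,50]).round(1))
# plate narrow grasp: +x dir 0 offset
go(.4856,.2135,.25,92.7)
E
```

```text
wide -48 256 [ 97.7 115.4 116.3] y [-46.3 -44.4]
wide -20 353 [ 96.9 115.2 116.3] y [-46.1 -44.3]
wide 20 157 [106.1 115.6 116.4] y [-45.6 -43.9]
loaded -48 236 [ 97.  115.1 116.4] y [52.6 54.5]
loaded -20 324 [ 96.2 114.7 116.2] y [52.6 54.6]
loaded 20 213 [ 96.  115.3 116.1] y [52.5 54.8]
shift [0.087 1.225 0.056] turn 0.0279 dist 0.246 psi now 97.73 pos [ 0.5359 -0.027   0.2594] t 13.65
```

Call:
move_arm(motion="0 0.06 0.8 0 0;0 0.06 0.8 0 0;0 0.06 0.8 0 0;0 0.06 0.8 0 0;0 0.06 0.8 0 0;0 0.06 0.8 0 0")

```text
time: 14.15
position: [0.5056, 0.1222, 0.259]
tool_rot: [-0.068, 0.998, -0.0, -0.0]
ft_force: [0.1, -0.2, 0.6]
grip_width: 0.0433
grip_force: 0.0
```

```bash
python3 -c "
from h import *
go(.485,.2137,.18,92.7)"
```

```text
shift [0.04  0.467 0.395] turn 0.0281 dist 0.123 psi now 97.76 pos [0.5056 0.1222 0.259 ] t 14.15
```

Call:
move_arm(motion="0 0.04 0.467 0.395 0.028;0 0.04 0.467 0.395 0.028;0 0.04 0.467 0.395 0.028;0 0.04 0.467 0.395 0.028;0 0.04 0.467 0.395 0.028;0 0.04 0.467 0.395 0.028;0 0.04 0.467 0.395 0.028")

```text
time: 14.73
position: [0.4882, 0.2107, 0.1809]
tool_rot: [-0.021, 1.0, -0.0, 0.001]
ft_force: [0.6, -0.2, -0.8]
grip_width: 0.0433
grip_force: 0.0
```

```bash
python3 -c "
from h import *
go(.485,.2137,.087,92.7)"
```

```text
shift [0.016 0.016 0.47 ] turn -0.0019 dist 0.094 psi now 92.36 pos [0.4882 0.2107 0.1809] t 14.73
```

Call:
move_arm(motion="0 0.012 0.012 0.2 0;0 0.012 0.012 0.4 0;0 0.012 0.012 0.47 0;0 0.012 0.012 0.47 0;-1 0.012 0.012 0.47 0;-1 0.012 0.012 0.47 0;-1 0.012 0.012 0.47 0;-1 0.012 0.012 0.47 0;-1 0.012 0.012 0.47 0;-1 0.012 0.012 0.47 0;-1 0.012 0.012 0.47 0", newtons=50)

```text
time: 15.65
position: [0.4844, 0.2147, 0.0867]
tool_rot: [-0.022, 1.0, 0.0, 0.001]
ft_force: [-0.0, 0.3, 5.1]
grip_width: 0.0087
grip_force: 50.0
```

Call:
move_arm(motion="-1 0 0 -0.2 0;-1 0 0 -0.4 0;-1 0 0 -0.6 0;-1 0 0 -0.78 0;-1 0 0 -0.78 0;-1 0 0 -0.78 0")

```text
time: 16.15
position: [0.485, 0.2147, 0.244]
tool_rot: [-0.022, 1.0, 0.0, 0.003]
ft_force: [-0.7, -0.1, -1.5]
grip_width: 0.0086
grip_force: 50.0
```

```bash
python3 -c "
from h import *
x,y=rk(0,8);print(x,y);go(x,y,.243,97.5)"
```

```text
0.5167973341314857 -0.19316308238948418
shift [-0.07  -2.044  0.004] turn -0.0278 dist 0.409 psi now 92.49 pos [0.485  0.2147 0.244 ] t 16.15
```

Call:
move_arm(motion="-1 -0.035 -1 0 -0.028;-1 -0.035 -1 0 -0.028;-1 -0.035 -1 0 -0.028;-1 -0.035 -1 0 -0.028;-1 -0.035 -1 0 -0.028;-1 -0.035 -1 0 -0.028;-1 -0.035 -1 0 -0.028")

```text
time: 16.73
position: [0.4983, 0.0134, 0.2398]
tool_rot: [-0.063, 0.998, 0.001, -0.002]
ft_force: [0.4, 0.7, -1.5]
grip_width: 0.0084
grip_force: 50.0
```

```bash
python3 -c "
from h import *
go(.5168,-.191,.18,97.5)"
```

```text
shift [ 0.036 -1.026  0.297] turn -0.0013 dist 0.214 psi now 97.27 pos [0.4983 0.0134 0.2398] t 16.73
```

Call:
move_arm(motion="-1 0.036 -1 0 -0.001;-1 0.036 -1 0 -0.001;-1 0.036 -1 0 -0.001;-1 0.036 -1 0 -0.001;-1 0.036 -1 0 -0.001;-1 0.036 -1 0 -0.001;-1 0.036 -1 0 -0.001;-1 0.036 -1 0 -0.001;-1 0.036 -1 0.15 -0.001;-1 0.036 -1 0.15 -0.001;-1 0.036 -1 0.15 -0.001")

```text
time: 17.65
position: [0.5169, -0.1813, 0.2104]
tool_rot: [-0.068, 0.998, 0.002, -0.003]
ft_force: [0.1, 0.2, -0.6]
grip_width: 0.0084
grip_force: 50.0
```

```bash
python3 -c "
from h import *
meas(8,136,(-60,60))
go(.5168,-.191,.153,97.5)"
```

```text
[ 0.51688338 -0.18130601  0.21043465] [ 0.1  0.2 -0.6]
plate 930 slope deg 0.11 y0 15.07 x [-35.5 -34.7  34.3  37.1]
loaded 355 slope deg -0.15 y0 54.46 x [-45.2 -43.   42.5  44.7]
wide.front 187 slope deg -0.01 y0 -55.02 x [-63.7 -63.1  62.2  63.5]
narrow.front 83 slope deg -0.19 y0 -5.14 x [-63.9 -63.6 -41.1 -40.9]
shift [ 0.011 -0.043  0.293] turn 0.0018 dist 0.059 psi now 97.82 pos [ 0.518  -0.1823  0.2116] t 17.7
```

Call:
move_arm(motion="-1 0.01 -0.053 0 0;-1 0.01 -0.053 0 0;-1 0.01 -0.053 0 0;-1 0.01 -0.053 0.13 0;-1 0.01 -0.053 0.26 0;-1 0.01 -0.053 0.28 0;-1 0.01 -0.053 0.28 0;-1 0.01 -0.053 0.28 0")

```text
time: 18.37
position: [0.5185, -0.1955, 0.1567]
tool_rot: [-0.067, 0.998, -0.0, 0.0]
ft_force: [0.4, -0.0, -1.0]
grip_width: 0.0088
grip_force: 50.0
```

```bash
python3 -c "
from h import *
meas(8,85,(-60,60))"
```

```text
[ 0.51850409 -0.19547879  0.15668597] [ 0.4 -0.  -1. ]
plate 814 slope deg -0.26 y0 0.5 x [-35.2 -34.7  34.1  36.1]
loaded 156 slope deg 0.78 y0 55.02 x [-45.5 -44.4  -8.5  -8.1]
wide.front 190 slope deg -0.14 y0 -54.95 x [-63.6 -62.7  62.6  63.2]
narrow.front 81 slope deg 2.5 y0 -2.85 x [-63.8 -62.9 -40.8 -40.2]
```

Call:
move_arm(motion="-1 0.01 0.02 0 0;-1 0.01 0.02 0 0;-1 0.01 0.02 0 0;-1 0.01 0.02 0 0;-1 0.01 0.02 0 0")

```text
time: 18.83
position: [0.5157, -0.1915, 0.1564]
tool_rot: [-0.067, 0.998, -0.0, 0.0]
ft_force: [-0.4, 0.0, -1.2]
grip_width: 0.0087
grip_force: 50.0
```

```bash
python3 -c "
from h import *
meas(8,85,(-60,60))"
```

```text
[ 0.5157043  -0.19147299  0.15637765] [-0.4  0.  -1.2]
plate 813 slope deg -0.05 y0 4.95 x [-38.1 -36.9  31.7  34.5]
loaded 134 slope deg -0.08 y0 54.46 x [-45.6 -45.2 -13.6 -12.4]
wide.front 189 slope deg 0.07 y0 -54.9 x [-63.6 -62.9  62.7  63.4]
narrow.front 79 slope deg 1.3 y0 -3.59 x [-63.5 -63.1 -41.  -40.7]
```

Call:
move_arm(motion="-1 -0.001 -0.002 0.03 0;-1 -0.001 -0.002 0.06 0;-1 -0.001 -0.002 0.09 0;-1 -0.001 -0.002 0.12 0;-1 -0.001 -0.002 0.15 0;-1 -0.001 -0.002 0.16 0;-1 -0.001 -0.002 0.16 0")

```text
time: 19.47
position: [0.5153, -0.1916, 0.123]
tool_rot: [-0.067, 0.998, 0.001, -0.001]
ft_force: [-0.3, 0.3, -2.3]
grip_width: 0.0088
grip_force: 50.0
```

Call:
move_arm(motion="-1 0 0 0.03 0;-1 0 0 0.06 0;-1 0 0 0.09 0;-1 0 0 0.12 0;-1 0 0 0.14 0;-1 0 0 0.152 0;-1 0 0 0.16 0;-1 0 0 0.17 0;-1 0 0 0.172 0;-1 0 0 0.172 0;-1 0 0 0.172 0")

```text
time: 20.38
position: [0.5159, -0.1919, 0.0897]
tool_rot: [-0.067, 0.998, -0.0, 0.0]
ft_force: [0.3, 0.1, -1.5]
grip_width: 0.0089
grip_force: 50.0
```

Call:
move_arm(motion="-0.4 0 0 0 0;-0.4 0 0 0 0;-0.4 0 0 0 0;-0.4 0 0 -0.1 0;-0.4 0 0 -0.3 0;-0.4 0 0 -0.5 0;-0.4 0 0 -0.7 0;-0.4 0 0 -0.9 0;-0.4 0 0 -1 0;-0.4 0 0 -1 0;-0.4 0 0 -1 0")

```text
time: 21.3
position: [0.5162, -0.192, 0.2911]
tool_rot: [-0.067, 0.998, -0.001, 0.001]
ft_force: [-0.2, 1.1, -0.1]
grip_width: 0.026
grip_force: 0.0
```

```bash
python3 - <<'E'
from h import *
im,d,P=cloud("side");cv2.imwrite("pics/n1.png",cv2.resize(im[150:310,200:350,::-1],(560,597),interpolation=cv2.INTER_CUBIC))
Q=P.reshape(-1,3);Q=Q[d.ravel()>0];D=Q[:,:2]-O;ex=np.array([np.cos(TH),np.sin(TH)]);x=D@ex*1000;y=D@[-ex[1],ex[0]]*1000;h=Q[:,2]*1000
for n,c in(("wide",-42),("narrow",8),("loaded",58)):
    g=(abs(y-c)<8)&(abs(x)<48)&(h>70)&(h<140);print(n,g.sum(),np.percentile(h[g],[50,90,97]).round(1),"x",np.percentile(x[g],[1,99]).round(1),"y",np.percentile(y[g],[5,50,95]).round(1))
go(.5071,-.399,.345,97.8)
E
```

```text
wide 766 [ 99.9 115.2 116.5] x [-46.9  46.9] y [-46.1 -44.3 -38.6]
narrow 585 [ 98.8 115.  116.1] x [-37.4  33.8] y [ 3.1  5.2 10.9]
loaded 693 [ 99.5 115.3 116.5] x [-46.9  46.6] y [52.7 54.8 60.3]
shift [ 0.179 -1.023 -0.279] turn -0.0006 dist 0.215 psi now 97.69 pos [ 0.5152 -0.1915  0.2893] t 21.35
```

View pics/n1.png

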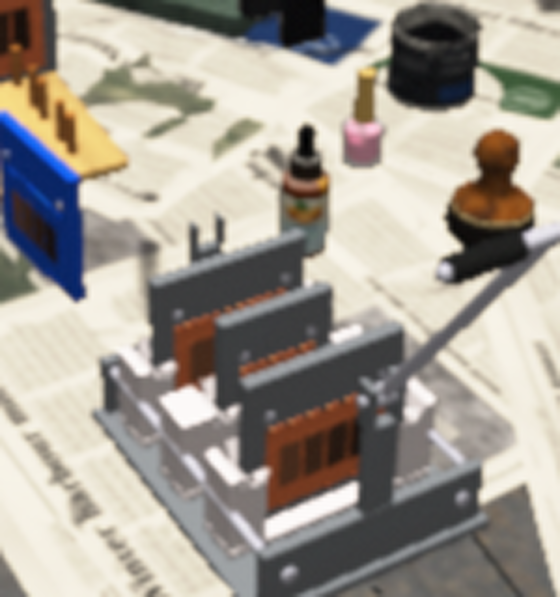

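All three plates are seated at equal height (115 mm). The keeper sleeve is at (480,258), still open. Going back to the sleeve.

Call:
move_arm(motion="0 0 0 -0.2 0;0 0.03 -0.1 -0.3 0;0 0.08 -0.3 -0.3 0;0 0.1 -0.5 -0.3 0;0 0.14 -0.7 -0.3 0;0 0.179 -0.9 -0.3 0;0 0.179 -1 -0.3 0;0 0.179 -1 -0.3 0;0 0.179 -1 -0.3 0")

```text
time: 22.1
position: [0.506, -0.3951, 0.3461]
tool_rot: [-0.066, 0.998, 0.003, -0.002]
ft_force: [0.7, 1.1, 0.1]
grip_width: 0.0433
grip_force: 0.0
```

```bash
python3 -c "
from h import *
go(.5071,-.399,.2724,97.8)
im,d,P=cloud('side');Q=P[d>0];C=im[d>0].astype(int)
D=Q[:,:2]-O;x=D@[np.cos(TH),np.sin(TH)]*1000;y=D@[-np.sin(TH),np.cos(TH)]*1000;h=Q[:,2]*1000
g=(x<-18)&(x>-56)&(h>255)&(h<292)&(y<-165)&(y>-225);print(g.sum(),np.percentile(x[g],[2,98]),np.percentile(y[g],[2,50,98]),np.percentile(h[g],[2,50,98]),C[g].mean(0))"
```

```text
shift [-0.004 -0.022  0.368] turn -0.0013 dist 0.074 psi now 97.56 pos [ 0.506  -0.3951  0.3461] t 22.1
177 [-55.32010617 -20.22198689] [-203.02411805 -200.24731138 -192.71557963] [282.50897087 289.07901352 291.95518923] [50.80225989 49.84180791 48.18644068]
```

Call:
move_arm(motion="0 0 -0.01 0.1 0;0 0 -0.01 0.25 0;0 0 -0.01 0.365 0;0 0 -0.01 0.365 0;0 0 -0.01 0.365 0;-1 0 -0.01 0.365 0;-1 0 -0.01 0.365 0;-1 0 -0.01 0.365 0;-1 0 -0.01 0.365 0;-1 0 -0.01 0.365 0;-1 0 -0.01 0.365 0", newtons=20)

```text
time: 23.07
position: [0.5078, -0.3982, 0.2778]
tool_rot: [-0.067, 0.998, -0.002, 0.001]
ft_force: [0.5, -1.7, 1.5]
grip_width: 0.0123
grip_force: 20.0
```

```bash
python3 - <<'E'
from h import *
go(*rk(-36,100),.112,97.6)
h=rk(-36,-92)+[0,.001]
s=robot.get_obs();p=s['position'];ey=np.array([-np.sin(TH),np.cos(TH)])
r=(p[:2]-h)@ey; z=p[2]+.011-.123;a0=np.arctan2(z,r);print(a0,np.hypot(r,z),s['grip_width'])
a=np.linspace(a0,0,28)
for i,j in((0,12),(12,24),(24,27)):
    print(";".join(f"-1 0 {.955*(np.cos(t)-np.cos(a[i])):.3f} {-.955*(np.sin(t)-np.sin(a[i])):.3f} 0" for t in a[i+1:j+1]))
E
```

```text
shift [-0.004  1.475  0.823] turn 0.0005 dist 0.338 psi now 97.69 pos [ 0.5078 -0.3982  0.2778] t 23.07
2.127825655547005 0.19531280194740472 0.012328500737638182
-1 0 0.065 -0.037 0;-1 0 0.133 -0.069 0;-1 0 0.204 -0.096 0;-1 0 0.276 -0.117 0;-1 0 0.350 -0.132 0;-1 0 0.425 -0.141 0;-1 0 0.500 -0.144 0;-1 0 0.575 -0.142 0;-1 0 0.650 -0.133 0;-1 0 0.724 -0.119 0;-1 0 0.796 -0.099 0;-1 0 0.867 -0.073 0
-1 0 0.068 0.031 0;-1 0 0.134 0.068 0;-1 0 0.197 0.109 0;-1 0 0.256 0.156 0;-1 0 0.312 0.207 0;-1 0 0.363 0.262 0;-1 0 0.409 0.321 0;-1 0 0.451 0.383 0;-1 0 0.488 0.449 0;-1 0 0.520 0.517 0;-1 0 0.546 0.588 0;-1 0 0.567 0.660 0
-1 0 0.015 0.074 0;-1 0 0.024 0.149 0;-1 0 0.027 0.224 0
```

Call:
move_arm(motion="-1 0 0.065 -0.037 0;-1 0 0.133 -0.069 0;-1 0 0.204 -0.096 0;-1 0 0.276 -0.117 0;-1 0 0.35 -0.132 0;-1 0 0.425 -0.141 0;-1 0 0.5 -0.144 0;-1 0 0.575 -0.142 0;-1 0 0.65 -0.133 0;-1 0 0.724 -0.119 0;-1 0 0.796 -0.099 0;-1 0 0.867 -0.073 0")

```text
time: 24.07
position: [0.4848, -0.2225, 0.2907]
tool_rot: [-0.067, 0.998, 0.001, 0.001]
ft_force: [6.7, -0.3, 0.6]
grip_width: 0.0125
grip_force: 20.0
```

Call:
move_arm(motion="-1 0 0.068 0.031 0;-1 0 0.134 0.068 0;-1 0 0.197 0.109 0;-1 0 0.256 0.156 0;-1 0 0.312 0.207 0;-1 0 0.363 0.262 0;-1 0 0.409 0.321 0;-1 0 0.451 0.383 0;-1 0 0.488 0.449 0;-1 0 0.52 0.517 0;-1 0 0.546 0.588 0;-1 0 0.567 0.66 0")

```text
time: 25.07
position: [0.469, -0.1108, 0.1585]
tool_rot: [-0.067, 0.998, 0.0, 0.001]
ft_force: [4.9, -1.4, 0.1]
grip_width: 0.0124
grip_force: 20.0
```

```bash
cat >>h.py <<'E'
def keeper():
    im,d,P=cloud('side');Q=P[d>0]
    D=Q[:,:2]-O;x=D@[np.cos(TH),np.sin(TH)]*1000;y=D@[-np.sin(TH),np.cos(TH)]*1000;h=Q[:,2]*1000
    g=(abs(x+2)<14)&(y>-75)&(y<75)&(h>119)&(h<200)
    a=np.polyfit(y[g],h[g],1);r=abs(np.polyval(a,y[g])-h[g])<6;a=np.polyfit(y[g][r],h[g][r],1)
    print("keeper slope",a[0],"z at hinge",np.polyval(a,-92),g.sum())
    return im
E
python3 - <<'E'
from h import *
keeper();h=rk(-36,-92)+[0,.001]
s=robot.get_obs();p=s['position'];r=(p[:2]-h)@[-np.sin(TH),np.cos(TH)]; z=p[2]+.011-.123;print(np.arctan2(z,r),r,z,p,s['ft_force'])
E
```

```text
keeper slope 0.23453001019285408 z at hinge 127.25898199322442 270
0.23234704391266897 0.18725979144239108 0.04430949505741669 [ 0.46881798 -0.11027095  0.1563095 ] [ 8.49003072 -0.25835281 -2.98745811]
```

Call:
move_arm(motion="-1 0 0.012 0.06 0;-1 0 0.02 0.12 0;-1 0 0.024 0.17 0;-1 0 0.025 0.21 0;-1 0 0.025 0.22 0;-1 0 0.025 0.225 0;-1 0 0.025 0.225 0")

```text
time: 25.7
position: [0.4681, -0.1058, 0.1136]
tool_rot: [-0.067, 0.998, 0.001, 0.0]
ft_force: [6.1, 1.3, -0.6]
grip_width: 0.0123
grip_force: 20.0
```

```bash
python3 - <<'E'
from h import *
keeper();h=rk(-36,-92)+[0,.001]
s=robot.get_obs();p=s['position'];r=(p[:2]-h)@[-np.sin(TH),np.cos(TH)]; z=p[2]+.011-.123;print(np.arctan2(z,r),r,z,p,s['ft_force'])
E
```

```text
keeper slope 0.045132538421413175 z at hinge 126.20388581873588 284
0.00850413464413401 0.19181110599327308 0.001631226795403673 [ 0.46813546 -0.10576969  0.11363123] [ 5.13560974  1.80540795 -0.80433717]
```

Call:
move_arm(motion="-1 0 0 0.01 0;-1 0 0 0.02 0;-1 0 0 0.03 0;-1 0 0 0.03 0")

```text
time: 26.08
position: [0.4682, -0.1058, 0.1107]
tool_rot: [-0.067, 0.998, 0.0, 0.001]
ft_force: [0.1, 2.2, 25.1]
grip_width: 0.0124
grip_force: 20.2
```

```bash
python3 - <<'E'
from h import *
im=keeper();h=rk(-36,-92)+[0,.001]
s=robot.get_obs();p=s['position'];r=(p[:2]-h)@[-np.sin(TH),np.cos(TH)]; z=p[2]+.011-.123;print(np.arctan2(z,r),p,s['ft_force'])
cv2.imwrite("pics/k1.png",cv2.resize(im[150:310,200:350,::-1],(560,597),interpolation=cv2.INTER_CUBIC))
E
```

```text
keeper slope 0.05836555133593475 z at hinge 126.00594223488609 279
-0.00702477160311281 [ 0.46821923 -0.10576267  0.11065257] [ 0.8044082   2.88421893 26.19053402]
```

View pics/k1.png

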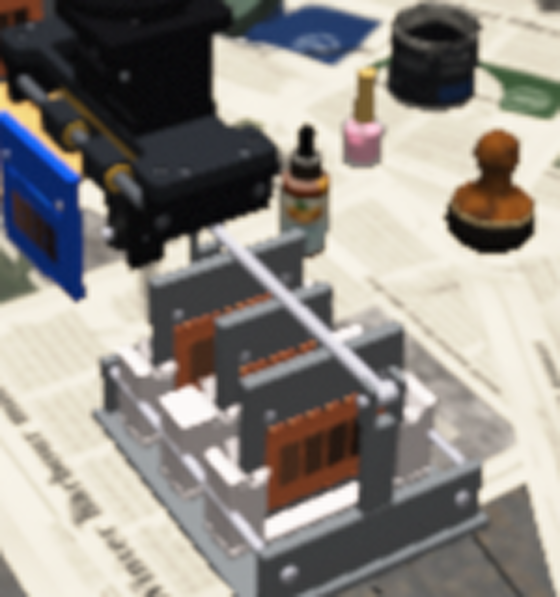

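The bar lies across the plate tops and a 25 N reaction shows it is on its shut stop. Releasing in a narrow opening and lifting away.

Call:
move_arm(motion="-0.5 0 0 -0.01 0;-0.5 0 0 -0.01 0;-0.5 0 0 -0.01 0;-0.5 0 0 -0.01 0;-0.5 0 0 -0.15 0;-0.5 0 0 -0.35 0;-0.5 0 0 -0.55 0;-0.5 0 0 -0.75 0;-0.5 0 0 -0.9 0;-0.5 0 0.2 -0.9 0;-0.5 0 0.3 -0.9 0;-0.5 0 0.3 -0.9 0")

```text
time: 27.13
position: [0.4575, -0.0445, 0.2876]
tool_rot: [-0.068, 0.998, 0.002, -0.002]
ft_force: [-1.2, 1.2, -0.0]
grip_width: 0.0218
grip_force: 0.0
```

```bash
python3 - <<'E'
from h import *
im,d,P=cloud('side');Q=P.reshape(-1,3);Q=Q[d.ravel()>0];D=Q[:,:2]-O;x=D@[np.cos(TH),np.sin(TH)]*1000;y=D@[-np.sin(TH),np.cos(TH)]*1000;h=Q[:,2]*1000
for a in(-80,-20,30,72,92): 
    g=(abs(x+2)<6)&(y>a)&(y<a+12)&(h>119)&(h<170);print("bar",a,np.percentile(h[g],[50,95]).round(1) if g.sum() else None)
g=(x<-20)&(x>-58)&(y>85)&(y<115)&(h>105)&(h<200);print("sleeve",g.sum(),np.percentile(h[g],[5,50,97]).round(1),np.percentile(y[g],[5,95]).round(1))
for n,c in(("wide",-42),("narrow",8),("loaded",58)):
    g=(abs(y-c)<8)&(abs(x)>12)&(abs(x)<48)&(h>70)&(h<140);print(n,np.percentile(h[g],[50,90,97]).round(1),"y",np.percentile(y[g],[5,50,95]).round(1))
cv2.imwrite("pics/end.png",cv2.resize(im[80:320,120:360,::-1],(600,600),interpolation=cv2.INTER_CUBIC))
E
```

```text
bar -80 [127.6 129. ]
bar -20 [127.  129.8]
bar 30 [126.8 129. ]
bar 72 [127.1 128.8]
bar 92 [128.3 129.3]
sleeve 99 [122.5 128.2 132. ] [ 93.7 103.2]
wide [100.9 115.5 116.5] y [-46.1 -44.3 -38.4]
narrow [ 99.9 115.4 116.5] y [ 3.1  5.2 11.2]
loaded [ 99.1 115.3 116.5] y [52.7 54.7 60.3]
```

View pics/end.png

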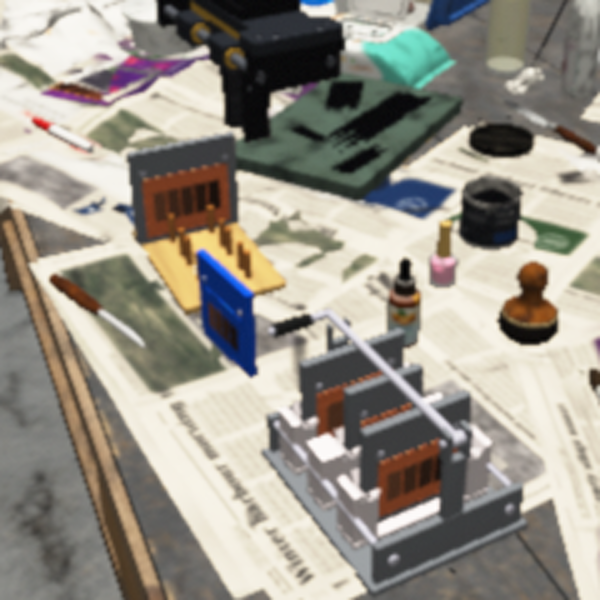

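The bar is level (about 127 mm along its whole top) and shut. The plates are seated, the oversize plate is in the stand, and the bystanders look undisturbed. The gripper is clear, so I'm handing in.

```bash
python3 -c "
from rig import robot
print(robot.hand_in())"
```

```text
the job is handed in; nothing more can be done
None
```

The job is handed in, at about 27 s of the 72 s: both plates are fully down in their own guides, the keeper bar is shut and level over them, and the oversize plate, the loaded plate and the surrounding items look undisturbed in the last camera view.

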